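Draw the piston out of the filling press

TASK

Lift the pull hook out of its stand, catch the wire bail of the piston at the bottom of the filling-press barrel with it, draw the piston out, and stand it upright near the middle of the chopping board; then hang the hook back in its stand. Work by feel: never push or pull on the piston with more than about 20 N, draw it steadily and straight, and set it down gently. Do not let the fingers touch the piston or knock the barrel, and leave the cup, timer and scraper where they lie.

Things in the scene. Friction and masses are not known exactly. Their poses are not given: they have to be found in the camera images.
- press_barrel: upright steel barrel of a filling press, open at the top, fixed on a white 116 x 116 x 14 mm foot. Origin: centre of the foot's underside, on the bore axis; z up. Bore 54 mm across; floor, a rubber pad that gives 1 mm for 3 N, at z = 20 mm; mouth at z = 140 mm with a 68 mm wide rolled rim. Two pins stick out to 39 mm from the axis along its y axis at z = 112 mm.
- piston: white plastic piston, 51 mm across, 26 mm tall, 235 g, on the floor of the bore, top face 94 mm below the mouth. Its rubber seal rubs in the bore: drawn straight at up to 30 mm/s it takes 6 to 10 N, weight included; off-axis it cocks and the load climbs. Origin: centre of its underside, z up. Two lugs on its face at y = +-16.5 to 20.5 mm (x = +-5 mm, 9 mm tall) carry the bail (bail_hinge).
- bail_hinge (a point): middle of the bail's hinge, on the piston's axis, 5 mm above its face; axes as piston. The bail: arch of 4 mm wire, 24 mm wide inside along y, crown 25 mm from the hinge, turning freely about y between stops 0.75 rad either way. It lies flopped towards -x or +x, mostly on the stop (rarely upright); which way is NOT reported. Its crown is then 17 mm off the axis, underside 21 mm over the face.
- pull_hook: hand hook, 165 mm long, 120 g, upright in its stand. Origin: on the shank axis at the underside of the round black guard (52 mm across, 5 mm thick); z up the handle, x the way the toe points. Handle: black bar 20 x 20 mm, sides along x and y, z = 5 to 59 mm. Shank: 5 mm wire down to z = -106 mm, bent there into a toe of 5 mm wire that reaches x = 14 mm, its end turned up to z = -97 mm.
- hook_seat (a point): where a caught wire sits on the toe: hook frame x = 5.5 mm (it may lie at 4.5 to 7), z = -99 mm, 7 mm over the toe's underside. Let down on top of a bail that leans its way, the toe presses it to its stop and stays up 25 to 30 mm above the piston's face; let down on the other side (toe towards the axis, shank 21 mm from it) it reaches the face and can be slid in under the crown.
- hook_stand: fixed wire stand for the hook: a steel collar (46 mm outside, 40 mm inside, 8 mm high, top at z = 114 mm) on three thin rods over an 84 mm round foot. Origin: centre of the foot's underside, z up. The hook hangs in it with its guard on the collar, shank on the axis to within 2 mm (hook origin 114 mm above the stand's origin); it may have any heading.
- board: fixed chopping board, 210 x 300 x 10 mm, lying flat, its long side along its y axis. Origin: centre of its underside; top at z = 10 mm.
- prep_cup: bystander: small prep cup, 66 mm across, 50 mm tall, loose. Origin: centre of its underside.
- timer: bystander: kitchen timer, 66 x 66 x 23 mm, loose. Origin: centre of its underside.
- scraper: bystander: dough scraper lying flat, 90 x 120 x 9 mm, loose. Origin: centre of its underside.
Mind the look-alikes: they are no part of the job. What is shaped like the hook_stand but turquoise is not meant.

How it is judged (in metres and radians):
On the way, in this order (a step that is already met when the one before it is completed fails the run):
1. the piston, hanging on the hook, has been drawn more than 60 mm up the bore (z of piston in the frame of press_barrel above 0.08 m and horizontal distance between piston and press_barrel below 0.012 m and contact force between pull_hook and piston above 0.8 N), for 0.1 s.
2. the piston stands upright on the board, within 70 mm of its middle, and the hook is free of it (horizontal distance between piston and board below 0.07 m and z of piston in the frame of board below 0.014 m and angle between piston's own z axis and vertical below 0.1 rad and contact force between piston and board above 0.8 N and contact force between pull_hook and piston below 0.05 N), for 0.2 s.
At the end, for the whole second after the job is handed in: the piston stands upright (within 0.1 rad) and still on the chopping board, its centre within 70 mm of the board's centre; the hook hangs still and upright in its stand, its guard down on the collar (within 4 mm in height and 8 mm of the stand's axis) (horizontal distance between piston and board below 0.07 m and z of piston in the frame of board between 0.006 and 0.014 m and angle between each of piston, pull_hook's own z axis and vertical below 0.1 rad and linear speed of each of piston, pull_hook below 0.02 m/s and horizontal distance between pull_hook and hook_stand below 0.008 m and z of pull_hook in the frame of hook_stand below 0.118 m); the robot touches nothing.
It fails at once if the hook pushes or pulls on the piston or its bail with more than 20 N (contact force between pull_hook and piston above 20 N).
It fails at once if the fingers touch the piston or its bail (contact force between the fingers and piston above 0.3 N).
It fails at once if the fingers knock against the barrel (contact force between the fingers and press_barrel above 3 N).
It fails at once if the piston is dropped or banged onto the board (more than 20 N) (contact force between piston and board above 20 N).
It fails at once if the prep cup, the timer or the scraper is shifted by more than 25 mm (distance of any of prep_cup, timer, scraper from where it was at the start of the episode above 0.025 m).
It also fails if it takes over 72 s, if anything falls off the work surface, if the arm or the gripper's body presses on something with over 40 N, if the wrist force passes 120 N, or if a joint passes its speed limit or range.

ROBOT

A 6-joint arm with a two-finger parallel gripper is mounted at the origin on a cart in front of the work surface, level with it; the furniture and walls round the work are solid. World frame = base frame: x ahead of the robot, y to its left, z up, the work surface at z = 0. Lengths are in mm, angles in rad, forces in N, time in s.
With the tool pointing down it reaches from about 275 to 825 mm from the base axis. Payload 5.2 kg.
Tool frame: the origin (TCP) lies midway between the tips of the shut fingers; the grasp point (between the pads) lies manip.pinch_z behind it (manip.pinch_z is the distance from the TCP to the grasp point, in mm); z points along the fingers, y is the line along which they close (so a half turn about z gives the same grasp; the last joint's range is limited). The gripper opens to 93 mm and grips with 3 to 60 N. Pads are 15 mm wide; open, the fingers measure 128 mm over their backs; the gripper's body (75 mm by 188 mm) begins 65 mm behind the grasp point.
Start: joints at [-0.203, 0.259, 1.535, -0, 1.348, -0.203], TCP at [550.005, 0.023, 218.653] pointing down, gripper open.
Joint ranges: [-3.14, 3.14], [-0.91, 2.08], [0.19, 2.58], [-1.22, 4.36], [0.22, 2.71], [-3.12, 3.12]. Speed limits (rad/s): [2.57, 2.57, 3.14, 3.14, 3.14, 3.14].

INTERFACE

Orientations are given as [roll, pitch, yaw] about the fixed x, y, z axes, in that order (R = Rz(yaw) Ry(pitch) Rx(roll)).
In Python, from plant import manip, imaging gives the robot as it stands.
- The arm moves only by the shell command python3 -m inch 'ROWS' [FORCE]. ROWS is JSON, a list of rows, each a list of 5 numbers: the opening, from 0 (shut) to 1 (fully open), then the shift along the tool's x, y, z in m, then the turn about the tool's z in rad. A call has 1 to 20 rows; each row is the pose to reach, as a shift and turn from the pose commanded when the call began, along the tool's axes at that moment; what a row does not reach only later rows make up. A row lasts 1/12 s, in which the tool goes at most 41.7 mm and 7.16 degrees, less where a joint would pass 70% of its speed; a pose out of reach is approached as far as the arm can. A call with a gripper value outside its range is refused whole. The fingers move at their own pace and stop on an object; FORCE is the grip in N (left out, the last holds). Time passes only in rows, so rows that repeat a pose let the fingers close. It gives the time, the measured TCP pose, the force, the opening and the grip force at its end, in the units of the state.
- manip.get_obs(): the state, without advancing time (a new reading comes with each control period).
- imaging.get_image(name): name is "scene" or "side" or "wrist"; returns (picture, depth): 480x640x3 uint8, red, green, blue; 480x640 float32, mm along the optical axis (not along the pixel's ray), 0 where there is no reading.
- imaging.get_calibration(name): a dict with "fx", "fy", "cx", "cy" (pixels), "k1" (the pictures are not rectified: a ray, as slopes to the right and down, at radius r is drawn at 1 + k1 r^2 times it, then the intrinsics apply), "pose" (4x4, takes a point from camera to world coordinates). Camera axes: x right, y down, z forward; pixel columns grow to the right and rows downward; lengths in mm; the calibration is good to about 2 mm. A picture is of the moment at which its call begins: read the wrist's pose just before it. get_calibration takes no time and is no camera call; for the wrist camera it gives the pose at the moment of the call.
- manip.finish_job(): hands the job in; it is judged then, once.
Trained networks look in the newest picture that a camera, given by its name, has taken for a name from the list of things; names that differ only in an ending like _2 or _b are one class to them, and where a whole thing is asked for, a point or a joint stands for the part that bears it (a point fixed in the world has none). Each returns a list of dicts, best first, with "score" (0 to 1); they miss things now and then, are a little off and sometimes report something else, mostly with a low value. They report only what shows in the picture. A call takes as long as a camera call. They do not tell look-alikes from the thing itself.
- imaging.silhouettes(camera, query): "mask" (480x640 bool, what is visible of it).
- imaging.mark_of(camera, query): "point" ([x, y, z] in mm, in the coordinates of the camera as it stood for that picture, good to about 4 mm: a listed point, or the origin of a listed thing).
The state is a dict: "time_s": time; "q": joint angles; "qd": joint speeds; "tau": joint torques, N m; "tcp_pos": TCP position; "eef_rot": TCP orientation; "wrist_force": force on the tool from outside, world axes, zero at the start; "torque": the same for the moment, N m; "finger_gap": opening from 0.0 (shut) to 1.0 (fully open); "finger_force": force on a finger pad.
Only numpy, scipy, OpenCV 4.12 (cv2) and the standard library are available. Lean on these libraries where they do the work, as an engineer would, in place of code of your own. Each camera call takes 0.05 s, during which the arm holds its last target. There are 200 camera calls.

## Working session

There is one attempt and no reset: what is moved stays moved. The work goes in short steps, Python scripts to look and compute and a shell command to move; the robot and the scene stay as the last step left them, time stands still between calls to the robot, and variables do not carry over. Pictures are saved under pics/ and viewed, at most 10 in all, crops included, and the job is handed in when it is done.

```bash
ls; mkdir -p pics; cat > h.py <<'E'
import numpy as np, cv2
from plant import manip, imaging
def w(cam_pose,p): return (np.array(cam_pose)@np.r_[p,1])[:3]
def rays(c,uv):
    K=np.array([[c['fx'],0,c['cx']],[0,c['fy'],c['cy']],[0,0,1.]])
    return cv2.undistortPoints(np.float64(uv).reshape(-1,1,2),K,np.array([c['k1'],0,0,0.])).reshape(-1,2)
def proj(c,P):
    p=np.linalg.inv(c['pose'])@np.r_[P,1]; x=p[:2]/p[2]; x=x*(1+c['k1']*(x@x))
    return np.array([c['fx']*x[0]+c['cx'],c['fy']*x[1]+c['cy']])
def cloud(c,depth,mask):
    v,u=np.nonzero(mask&(depth>0)); r=rays(c,np.c_[u,v]); z=depth[v,u]
    P=np.c_[r*z[:,None],z,np.ones(len(z))]@np.array(c['pose']).T
    return P[:,:3],u,v
def save(n,im): cv2.imwrite(f'pics/{n}.png',cv2.cvtColor(im,cv2.COLOR_RGB2BGR))
E
python3 - <<'E'
from h import *
print(manip.pinch_z, manip.get_obs())
for n in ['scene','side','wrist']:
    c=imaging.get_calibration(n); im,d=imaging.get_image(n); save(n+'0',im); np.savez(f'{n}0.npz',im=im,d=d)
    print(n,np.round(c['pose'],3).tolist(),c['fx'])
    for q in ['press_barrel','piston','bail_hinge','pull_hook','hook_seat','hook_stand','board','prep_cup','timer','scraper']:
        if n=='wrist' and q in('prep_cup','timer','scraper'): continue
        print(n,q,[(round(r['score'],2),np.round(w(c['pose'],r['point'])).tolist(),np.round(proj(c,w(c['pose'],r['point']))).tolist()) for r in imaging.mark_of(n,q)[:3]])
E
```

```text
pics
18.8 {'time_s': 0.0, 'q': array([-2.02772735e-01,  2.59325920e-01,  1.53606913e+00, -2.20284810e-05,
        1.34804038e+00, -2.02831430e-01]), 'qd': array([-0.00021878,  0.00080327, -0.00038849, -0.000981  ,  0.000466  ,
       -0.00141583]), 'tau': array([ 2.41929010e-04, -4.37298238e+01, -2.84004611e+01,  7.19661056e-02,
        4.11791797e-02, -1.14769305e-04]), 'tcp_pos': array([5.49441349e+02, 1.45283465e-01, 2.17832531e+02]), 'eef_rot': array([-3.13978333e+00, -3.50180370e-04,  1.57085959e+00]), 'wrist_force': array([ 0.2575645 , -0.59187536, -0.69584766]), 'torque': array([ 0.04155648, -0.00982823,  0.01480552]), 'finger_force': 0.0, 'finger_gap': 0.9982891947595152}
scene [[0.83, -0.276, 0.485, 3.405], [-0.558, -0.403, 0.725, -968.106], [-0.005, -0.872, -0.489, 677.439], [0.0, 0.0, 0.0, 1.0]] 467.88174399091747
scene press_barrel []
scene piston [(0.43, [722.0, -96.0, 3.0], [358.0, 257.0])]
scene bail_hinge []
scene pull_hook [(0.61, [469.0, -287.0, 112.0], [323.0, 285.0])]
scene hook_seat [(0.94, [463.0, -277.0, 12.0], [318.0, 321.0]), (0.2, [529.0, -51.0, -1.0], [291.
[... 840 characters left out ...]
 [289.0, 229.0]), (0.42, [459.0, -279.0, 14.0], [307.0, 332.0])]
side prep_cup [(0.61, [721.0, -98.0, -2.0], [373.0, 273.0])]
side timer [(0.96, [682.0, -199.0, -5.0], [379.0, 298.0])]
side scraper [(0.58, [697.0, -351.0, 2.0], [419.0, 331.0])]
wrist [[1.0, -0.001, -0.001, 551.629], [-0.001, -0.961, -0.276, 76.811], [-0.001, 0.276, -0.961, 383.972], [0.0, 0.0, 0.0, 1.0]] 341.37553336628145
wrist press_barrel [(0.96, [530.0, -51.0, -2.0], [302.0, 255.0])]
wrist piston []
wrist bail_hinge [(0.64, [532.0, -46.0, 53.0], [301.0, 267.0])]
wrist pull_hook []
wrist hook_seat [(0.69, [466.0, -283.0, 15.0], [257.0, 422.0])]
wrist hook_stand [(0.76, [465.0, -287.0, 0.0], [258.0, 416.0])]
wrist board []
```

View pics/side0.png

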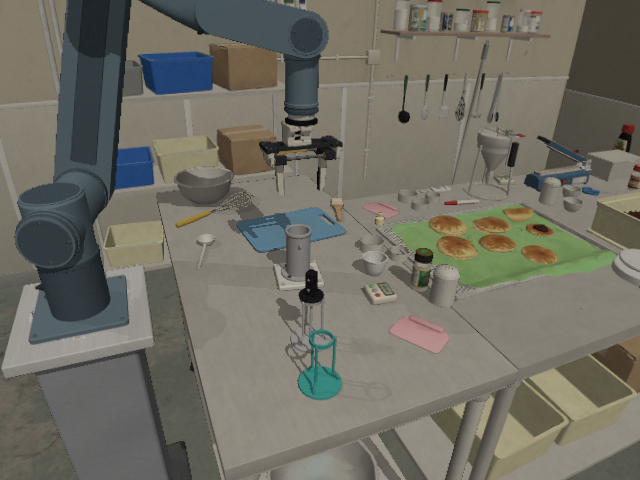

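View pics/wrist0.png

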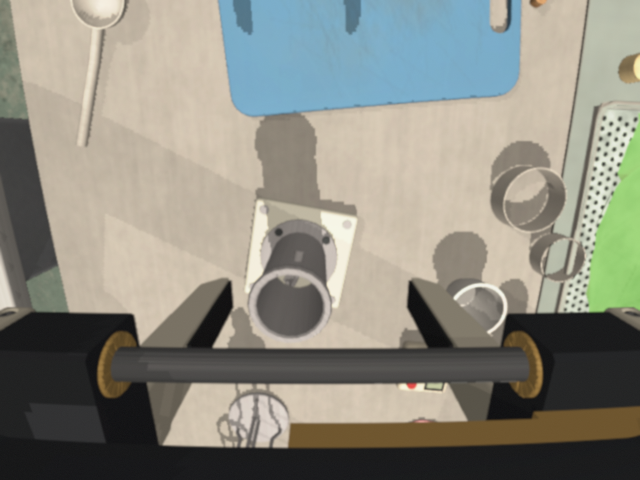

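Side picture: board at (290,229), barrel at (298,255), hook in the grey stand at (311,300), turquoise decoy at (322,370). The wrist view shows the barrel at (290,270), with its foot slightly rotated. Next I look straight down the bore.

```bash
python3 -m inch '[[1,-0.04,-0.007,0.01,0],[1,-0.08,-0.014,0.02,0],[1,-0.127,-0.022,0.03,0],[1,-0.127,-0.022,0.03,0],[1,-0.127,-0.022,0.03,0],[1,-0.127,-0.022,0.03,0]]'
cat > look.py <<'E'
from h import *; import sys
tag=sys.argv[1]
c=imaging.get_calibration('wrist'); o=manip.get_obs(); im,d=imaging.get_image('wrist'); np.savez(tag+'.npz',im=im,d=d,pose=c['pose'])
save(tag,im); print(o['time_s'],o['tcp_pos'],o['eef_rot'],np.round(np.array(c['pose'])[:3,3]))
for q in sys.argv[2:]:
    print(q,[(round(r['score'],2),np.round(w(c['pose'],r['point']),1).tolist(),np.round(proj(c,w(c['pose'],r['point']))).tolist()) for r in imaging.mark_of('wrist',q)[:3]])
E
python3 look.py w1 press_barrel piston bail_hinge pull_hook hook_stand hook_seat
python3 - <<'E'
from h import *
f=np.load('w1.npz'); c=imaging.get_calibration('wrist'); c['pose']=f['pose']
P,u,v=cloud(c,f['d'],np.ones((480,640),bool))
m=(abs(P[:,2]-140)<4)&(np.hypot(P[:,0]-528,P[:,1]+50)<42)
(x,y),r=cv2.minEnclosingCircle(P[m][:,:2].astype(np.float32)); print('rim',x,y,r,m.sum(),np.median(P[m][:,2]))
in_=np.hypot(P[:,0]-x,P[:,1]-y)<25
for lo,hi in[(40,50),(50,60),(60,80)]:
    k=in_&(P[:,2]>lo)&(P[:,2]<hi); print(lo,k.sum(),P[k].mean(0) if k.any() else '', np.c_[u,v][k].mean(0) if k.any() else '')
im=f['im']; p=proj(c,[x,y,100]).astype(int); a=im[max(0,p[1]-90):p[1]+90,max(0,p[0]-90):p[0]+90]; print(p)
save('w1c',cv2.resize(a,None,fx=3,fy=3,interpolation=cv2.INTER_CUBIC))
E
```

```text
time_s: 2.0
tcp_pos: [528.0, -126.9, 188.7]
eef_rot: [-3.142, -0.001, 1.569]
wrist_force: [0.4, 0.2, -1.0]
finger_gap: 1.001
finger_force: 0.0
2.0 [ 527.9878287  -126.91643574  188.6726711 ] [-3.14152725e+00 -8.91790143e-04  1.56898443e+00] [530. -50. 354.]
press_barrel [(0.62, [683.2, -198.1, 1.5], [457.0, 281.0])]
piston [(0.65, [524.7, -46.8, 18.0], [314.0, 140.0])]
bail_hinge []
pull_hook [(0.79, [466.5, -287.2, 112.0], [249.0, 423.0])]
hook_stand [(0.79, [466.4, -288.8, -1.8], [268.0, 350.0])]
hook_seat [(0.26, [531.1, -47.6, 51.8], [321.0, 141.0])]
rim 527.3546142578125 -47.636417388916016 34.078514099121094 3607 138.97495621172908
40 2320 [527.27875673 -47.248251    45.36248287] [316.97198276 140.10517241]
50 118 [527.4993746  -46.70159281  53.88955049] [317.27966102 139.20338983]
60 202 [528.52806127 -47.98842517  73.41261427] [318.30693069 140.77227723]
[316 140]
```

View pics/w1c.png

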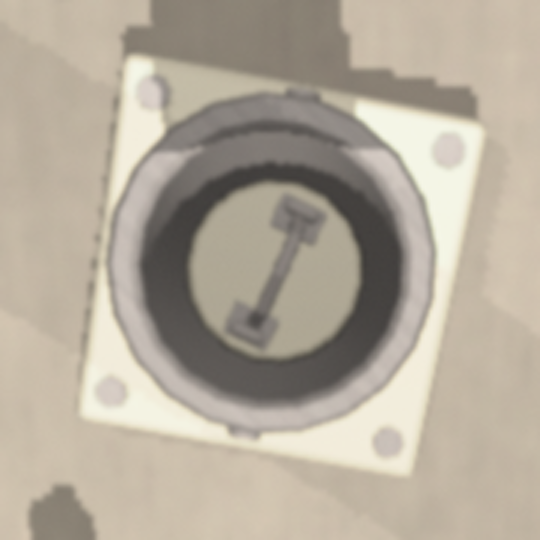

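The bail stands upright: depth readings near z = 73 on the axis. Its hinge line runs about 66° in the world. Next I look at the hook.

```bash
python3 -m inch '[[1,-0.04,-0.01,0,0],[1,-0.08,-0.02,0,0],[1,-0.12,-0.03,0,0],[1,-0.16,-0.04,0,0],[1,-0.2,-0.05,0,0],[1,-0.237,-0.062,0,0],[1,-0.237,-0.062,0,0],[1,-0.237,-0.062,0,0],[1,-0.237,-0.062,0,0]]'
python3 look.py w2 pull_hook hook_stand hook_seat
python3 - <<'E'
from h import *
f=np.load('w1.npz'); c=imaging.get_calibration('wrist'); c['pose']=f['pose']
P,u,v=cloud(c,f['d'],np.ones((480,640),bool))
in_=np.hypot(P[:,0]-527.4,P[:,1]+47.6)<24
for lo in (49,52,60,70):
    k=in_&(P[:,2]>lo)&(P[:,2]<82); Q=P[k][:,:2]; C=np.cov(Q.T); e,V=np.linalg.eigh(C); print(lo,k.sum(),Q.mean(0),np.degrees(np.arctan2(V[1,1],V[0,1]))%180,P[k][:,2].max())
f=np.load('w2.npz'); c['pose']=f['pose']
P,u,v=cloud(c,f['d'],np.ones((480,640),bool))
n=np.hypot(P[:,0]-466,P[:,1]+287)<20
k=n&(P[:,2]>160)&(P[:,2]<180); print('top',k.sum(),np.median(P[k],0)); print(cv2.minAreaRect(P[k&(P[:,2]>167)][:,:2].astype(np.float32)))
k=(np.hypot(P[:,0]-466,P[:,1]+287)<32)&(abs(P[:,2]-118)<4); print('guard',k.sum(),cv2.minEnclosingCircle(P[k][:,:2].astype(np.float32)))
p=proj(c,[466,-287,100]).astype(int); print(p)
def crop(im,p,h,s): 
    y0=max(0,p[1]-h);x0=max(0,p[0]-h); return cv2.resize(im[y0:y0+2*h,x0:x0+2*h],(s,s),interpolation=cv2.INTER_CUBIC)
s0=np.load('side0.npz')['im']; a0=np.load('scene0.npz')['im']; w0=np.load('w1.npz')['im']
save('hk',np.vstack([np.hstack([crop(f['im'],p,75,300),crop(s0,(309,318),35,300)]),np.hstack([crop(a0,(322,305),35,300),crop(w0,(258,390),55,300)])]))
E
```

```text
time_s: 3.1
tcp_pos: [466.1, -363.2, 188.5]
eef_rot: [-3.142, -0.001, 1.57]
wrist_force: [-0.7, -0.1, -0.2]
finger_gap: 0.999
finger_force: 0.0
3.1 [ 466.12306294 -363.20916488  188.46178088] [-3.14150872e+00 -1.09694868e-03  1.57043525e+00] [ 468. -287.  354.]
pull_hook [(0.94, [464.5, -287.0, 111.0], [315.0, 144.0])]
hook_stand [(0.77, [438.4, -416.1, -1.4], [293.0, 265.0])]
hook_seat []
49 320 [528.14873306 -47.51390574] 65.33018156149362 78.54949500835886
52 316 [528.05923875 -47.71497879] 65.30961675716388 78.54949500835886
60 202 [528.52806127 -47.98842517] 65.36577242008214 78.54949500835886
70 166 [528.61020329 -48.0083313 ] 65.18686053643347 78.54949500835886
top 1438 [ 467.33280283 -287.14486895  171.75877733]
((467.2322998046875, -287.35919189453125), (20.0772647857666, 20.190683364868164), 31.399967193603516)
guard 3323 ((467.0332946777344, -287.3231506347656), 25.965700149536133)
[317 144]
```

View pics/hk.png

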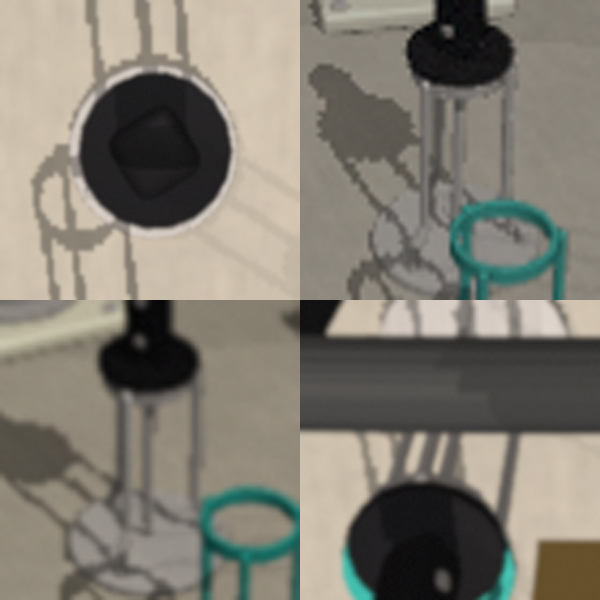

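The handle top is a 20.1 mm square at (467.2, -287.3), yaw 31.4° mod 90. The detections suggest the toe points towards 121°. Grasping now.

```bash
python3 -m inch '[[1,0.02,0.0003,0,-0.11],[1,0.04,0.0006,0,-0.22],[1,0.06,0.001,0,-0.33],[1,0.0759,0.001,0,-0.44],[1,0.0759,0.001,0,-0.548],[1,0.0759,0.001,0,-0.548],[1,0.0759,0.001,0.02,-0.548],[1,0.0759,0.001,0.04,-0.548],[1,0.0759,0.001,0.057,-0.548],[1,0.0759,0.001,0.057,-0.548],[0,0.0759,0.001,0.057,-0.548],[0,0.0759,0.001,0.057,-0.548],[0,0.0759,0.001,0.057,-0.548],[0,0.0759,0.001,0.057,-0.548],[0,0.0759,0.001,0.057,-0.548],[0,0.0759,0.001,0.057,-0.548],[0,0.0759,0.001,0.057,-0.548],[0,0.0759,0.001,0.057,-0.548]]' 45
```

```text
time_s: 4.8
tcp_pos: [467.0, -288.2, 131.8]
eef_rot: [3.142, 0.0, 2.119]
wrist_force: [-0.8, -0.4, -0.4]
finger_gap: 0.476
finger_force: 0.0
```

```bash
python3 -m inch '[[0,0,0,0,0],[0,0,0,0,0],[0,0,0,0,0],[0,0,0,0,0],[0,0,0,0,0],[0,0,0,0,0]]' 45
```

```text
time_s: 5.3
tcp_pos: [467.0, -288.1, 131.6]
eef_rot: [-3.142, -0.0, 2.119]
wrist_force: [0.5, -0.3, -0.3]
finger_gap: 0.213
finger_force: 45.0
```

```bash
python3 -m inch '[[0,0,0,-0.01,0],[0,0,0,-0.03,0],[0,0,0,-0.06,0],[0,0,0,-0.09,0],[0,0,0,-0.12,0],[0,0,0,-0.15,0],[0,0,0,-0.18,0],[0,0,0,-0.2,0],[0,0,0,-0.2,0],[0,0,0,-0.2,0],[0,0,0,-0.2,0]]'
cat > toe.py <<'E'
from h import *; import sys
o=manip.get_obs(); print(o['time_s'],o['tcp_pos'],o['eef_rot'],o['wrist_force'])
t=sys.argv[1]; out=[]; T=o['tcp_pos']
for n in ['scene','side','wrist']:
    c=imaging.get_calibration(n); im,d=imaging.get_image(n); np.savez(f'{t}_{n}.npz',im=im,d=d,pose=c['pose'])
    for q in ['hook_seat','pull_hook']:
        print(n,q,[(round(r['score'],2),(w(c['pose'],r['point'])-T).round(1).tolist()) for r in imaging.mark_of(n,q)[:2]])
    p=proj(c,T-[0,0,115]); print(p,[ (a,(proj(c,T-[0,0,115]+14*np.array([np.cos(np.radians(a)),np.sin(np.radians(a)),0]))-p).round(1)) for a in (31,121,211,301)])
    if n!='wrist':
        x,y=p.astype(int); out.append(cv2.resize(im[y-25:y+15,x-25:x+25],(400,320),interpolation=cv2.INTER_CUBIC))
save(t,np.hstack(out))
E
python3 toe.py t1
```

```text
time_s: 6.22
tcp_pos: [466.5, -287.6, 330.3]
eef_rot: [-3.141, -0.002, 2.119]
wrist_force: [-0.4, 0.8, -1.5]
finger_gap: 0.212
finger_force: 45.0
6.2167 [ 466.49328815 -287.60500863  330.32011954] [-3.14101846e+00 -2.10325264e-03  2.11876253e+00] [-0.41943065  0.81831479 -1.52134999]
scene hook_seat [(0.85, [-4.1, 9.1, -120.2])]
scene pull_hook [(0.7, [1.9, 0.3, -18.8])]
[321.65466902 243.4628219 ] [(31, array([ 2.9, -3.1])), (121, array([-6.3, -1.4])), (211, array([-2.9,  3.1])), (301, array([6.3, 1.4]))]
side hook_seat [(0.93, [-6.5, 8.6, -121.1])]
side pull_hook [(0.82, [-4.0, 4.4, -18.3])]
[313.13906605 252.36764591] [(31, array([ 4.3, -2.8])), (121, array([-5.7, -2.3])), (211, array([-4.4,  2.9])), (301, array([5.8, 2.3]))]
wrist hook_seat [(0.74, [-3.0, 2.7, -331.8]), (0.7, [-0.9, 5.3, -115.3])]
wrist pull_hook [(0.88, [-1.8, 3.0, -19.3]), (0.41, [237.3, -65.1, -326.7])]
[318.12990034 235.83750105] [(31, array([16.4,  0.1])), (121, array([  0.1, -16.1])), (211, array([-16.4,  -0.1])), (301, array([-0.1, 15.7]))]
```

View pics/t1.png

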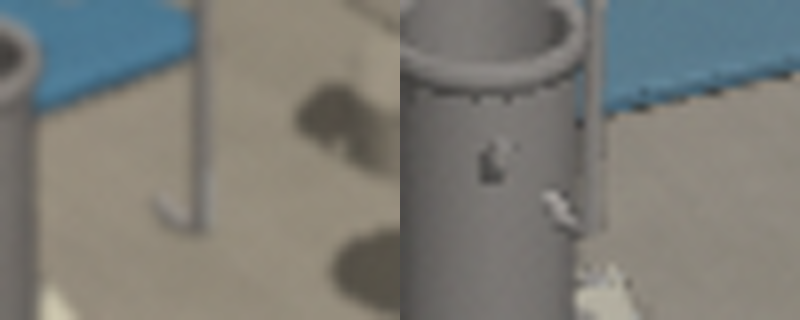

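Both views show the toe pointing left and up, so the heading is 121°, along tool +x. Moving above the bore at the insertion side.

```bash
python3 -m inch '[[0,0.013,0.016,0,-0.05],[0,0.026,0.032,0,-0.1],[0,0.039,0.048,0,-0.15],[0,0.052,0.064,0,-0.2],[0,0.065,0.08,0,-0.25],[0,0.078,0.096,0,-0.3],[0,0.091,0.112,0,-0.35],[0,0.104,0.128,0,-0.4],[0,0.117,0.144,0,-0.45],[0,0.13,0.16,0,-0.5],[0,0.143,0.176,0,-0.55],[0,0.1553,0.189,0,-0.592],[0,0.1553,0.189,0,-0.592],[0,0.1553,0.189,0,-0.592],[0,0.1553,0.189,0,-0.592]]'
python3 look.py w3 hook_seat pull_hook press_barrel
```

```text
time_s: 7.92
tcp_pos: [547.3, -57.5, 331.6]
eef_rot: [-3.141, -0.0, 2.71]
wrist_force: [0.3, 0.5, -1.7]
finger_gap: 0.209
finger_force: 45.0
7.9167 [547.27845137 -57.49817714 331.57025965] [-3.14096633e+00 -6.88057085e-05  2.71014966e+00] [479. -25. 497.]
hook_seat []
pull_hook [(0.71, [545.0, -56.5, 311.4], [318.0, 273.0])]
press_barrel [(0.72, [529.0, -49.7, -2.8], [319.0, 183.0]), (0.38, [601.4, 222.6, -2.6], [511.0, 150.0])]
```

View pics/w3.png

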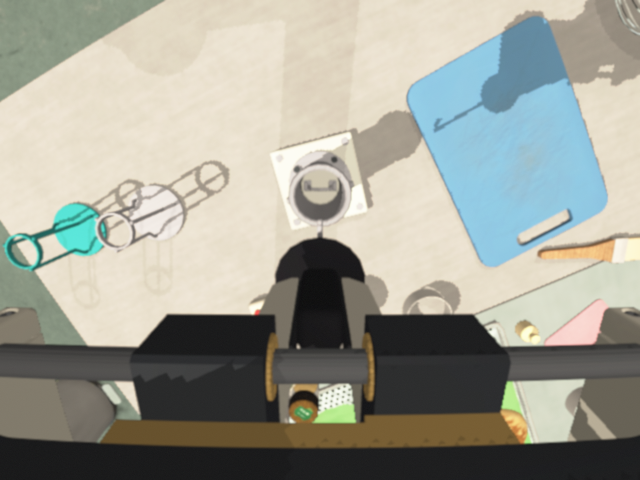

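The view shows the toe tip at (320,232), just short of the mouth. The rim is centred near (320,193) and the bail lies square across the approach. Checking numerically.

```bash
python3 - <<'E'
from h import *
f=np.load('w3.npz'); c=imaging.get_calibration('wrist'); c['pose']=f['pose']
P,u,v=cloud(c,f['d'],np.ones((480,640),bool))
U=np.array([np.cos(2.710),np.sin(2.710)]);V=np.array([-U[1],U[0]])
T=np.array([547.3,-57.5])
m=(abs(P[:,2]-140)<4)&(np.hypot(P[:,0]-528,P[:,1]+50)<42)
(x,y),r=cv2.minEnclosingCircle(P[m][:,:2].astype(np.float32)); d=np.array([x,y])-T
print('rim',x,y,r,m.sum(),'along',d@U,'lat',d@V)
for lo,hi in((203,212),(212,230),(230,300),(308,322),(49,58),(66,84)):
    k=(P[:,2]>lo)&(P[:,2]<hi)&(np.hypot(*(P[:,:2]-T).T)<35); 
    if hi<90: k&=np.hypot(P[:,0]-528,P[:,1]+48)<22
    if k.any():
        Q=P[k][:,:2]-T; print(lo,hi,k.sum(),'along',np.percentile(Q@U,[5,50,95]).round(1),'lat',np.percentile(Q@V,[5,50,95]).round(1),np.c_[u,v][k].mean(0))
E
```

```text
rim 527.2017822265625 -47.73293685913086 33.68986511230469 1126 along 22.34096233578649 lat -0.46398488899019874
203 212 34 along [1.9 5.1 8.1] lat [-2.6 -0.5  1.7] [319.47058824 228.11764706]
212 230 72 along [ 1.6  6.7 13.4] lat [-2.6 -0.5  1.6] [319.51388889 227.44444444]
308 322 2625 along [ 3.3 13.4 23.9] lat [-21.7  -0.8  20.6] [319.504      259.15390476]
49 58 57 along [18.4 22.3 26.2] lat [-20.4  11.8  19.7] [319.19298246 185.9122807 ]
66 84 82 along [18.7 21.1 22.6] lat [-13.5  -1.   12.6] [319.81707317 189.07317073]
```

```bash
python3 -m inch '[[0,0.001,0,0.01,0],[0,0.001,0,0.025,0],[0,0.001,0,0.04,0],[0,0.001,0,0.055,0],[0,0.001,0,0.07,0],[0,0.001,0,0.085,0],[0,0.001,0,0.1,0],[0,0.001,0,0.115,0],[0,0.001,0,0.12,0],[0,0.001,0,0.12,0],[0,0.001,0,0.12,0]]'
python3 -c "
from h import *
for i in range(3):
    o=manip.get_obs();print(o['tcp_pos'].round(1),o['wrist_force'].round(2),o['torque'].round(2),o['eef_rot'])"
```

```text
time_s: 9.03
tcp_pos: [546.4, -56.8, 211.7]
eef_rot: [-3.142, -0.0, 2.71]
wrist_force: [0.0, -0.7, -0.5]
finger_gap: 0.21
finger_force: 45.0
[546.4 -56.8 211.7] [ 0.   -0.7  -0.47] [ 0.06 -0.06  0.02] [-3.14154815e+00 -2.35302773e-04  2.71039110e+00]
[546.4 -56.8 211.7] [ 0.   -0.7  -0.47] [ 0.06 -0.06  0.02] [-3.14154815e+00 -2.35302773e-04  2.71039110e+00]
[546.4 -56.8 211.7] [ 0.   -0.7  -0.47] [ 0.06 -0.06  0.02] [-3.14154815e+00 -2.35302773e-04  2.71039110e+00]
```

Force stays at noise level (about 1 N). Continuing down slowly.

```bash
python3 -m inch '[[0,0,0,0.004,0],[0,0,0,0.008,0],[0,0,0,0.012,0],[0,0,0,0.016,0],[0,0,0,0.018,0],[0,0,0,0.018,0]]'
python3 -m inch '[[0,0,0,0.004,0],[0,0,0,0.008,0],[0,0,0,0.012,0],[0,0,0,0.016,0],[0,0,0,0.018,0],[0,0,0,0.018,0]]'
```

```text
time_s: 9.53
tcp_pos: [546.2, -56.5, 193.0]
eef_rot: [-3.141, -0.001, 2.711]
wrist_force: [0.4, -0.3, -2.1]
finger_gap: 0.213
finger_force: 45.0
time_s: 10.03
tcp_pos: [546.1, -56.5, 174.9]
eef_rot: [-3.141, -0.001, 2.711]
wrist_force: [0.4, -0.3, -1.6]
finger_gap: 0.211
finger_force: 45.0
```

```bash
python3 -m inch '[[0,0.003,0,0,0],[0,0.006,0,0,0],[0,0.009,0,0,0],[0,0.012,0,0,0],[0,0.015,0,0,0],[0,0.015,0,0,0]]'
python3 -m inch '[[0,0.003,0,0,0],[0,0.006,0,0,0],[0,0.009,0,0,0],[0,0.012,0,0,0],[0,0.014,0,0,0],[0,0.014,0,0,0]]'
```

```text
time_s: 10.53
tcp_pos: [532.3, -50.0, 175.9]
eef_rot: [3.142, -0.0, 2.711]
wrist_force: [-0.6, 0.3, -1.5]
finger_gap: 0.212
finger_force: 45.0
time_s: 11.03
tcp_pos: [519.7, -44.3, 175.7]
eef_rot: [3.142, -0.0, 2.711]
wrist_force: [0.4, -0.8, -0.9]
finger_gap: 0.212
finger_force: 45.0
```

```bash
python3 -m inch '[[0,0,0,-0.003,0],[0,0,0,-0.006,0],[0,0,0,-0.009,0],[0,0,0,-0.0105,0],[0,-0.003,0,-0.011,0],[0,-0.006,0,-0.013,0],[0,-0.009,0,-0.0145,0],[0,-0.012,0,-0.015,0],[0,-0.0138,0,-0.0155,0],[0,-0.0138,0,-0.0155,0],[0,-0.0138,0,-0.0155,0]]'
python3 -m inch '[[0,0,0,-0.001,0],[0,0,0,-0.002,0],[0,0,0,-0.003,0],[0,0,0,-0.004,0],[0,0,0,-0.004,0],[0,0,0,-0.004,0]]'
```

```text
time_s: 11.95
tcp_pos: [532.7, -50.3, 191.0]
eef_rot: [-3.142, -0.0, 2.711]
wrist_force: [-0.1, 1.4, -1.4]
finger_gap: 0.215
finger_force: 45.0
time_s: 12.45
tcp_pos: [532.2, -50.2, 194.6]
eef_rot: [-3.141, -0.001, 2.711]
wrist_force: [0.7, 0.5, -7.6]
finger_gap: 0.217
finger_force: 45.0
```

Caught: 6–7 N down at the predicted height. Drawing slowly.

```bash
python3 -m inch '[[0,0,0,-0.001,0],[0,0,0,-0.0025,0],[0,0,0,-0.0045,0],[0,0,0,-0.0065,0],[0,0,0,-0.0085,0],[0,0,0,-0.0105,0]]'
python3 -m inch '[[0,0,0,-0.002,0],[0,0,0,-0.004,0],[0,0,0,-0.006,0],[0,0,0,-0.008,0],[0,0,0,-0.01,0],[0,0,0,-0.012,0],[0,0,0,-0.014,0],[0,0,0,-0.016,0],[0,0,0,-0.018,0],[0,0,0,-0.02,0]]'
```

```text
time_s: 12.95
tcp_pos: [532.7, -50.3, 206.0]
eef_rot: [3.142, 0.0, 2.711]
wrist_force: [0.2, 0.3, -8.3]
finger_gap: 0.213
finger_force: 45.0
time_s: 13.78
tcp_pos: [532.7, -50.3, 225.8]
eef_rot: [3.142, -0.0, 2.711]
wrist_force: [0.1, -0.1, -7.6]
finger_gap: 0.211
finger_force: 45.0
```

```bash
R='x'; python3 -m inch '[[0,0,0,-0.002,0],[0,0,0,-0.004,0],[0,0,0,-0.006,0],[0,0,0,-0.008,0],[0,0,0,-0.01,0],[0,0,0,-0.012,0],[0,0,0,-0.014,0],[0,0,0,-0.016,0],[0,0,0,-0.018,0],[0,0,0,-0.02,0],[0,0,0,-0.022,0],[0,0,0,-0.024,0],[0,0,0,-0.026,0],[0,0,0,-0.028,0],[0,0,0,-0.03,0],[0,0,0,-0.032,0],[0,0,0,-0.034,0],[0,0,0,-0.036,0],[0,0,0,-0.038,0],[0,0,0,-0.04,0]]'
python3 -m inch '[[0,0,0,-0.002,0],[0,0,0,-0.004,0],[0,0,0,-0.006,0],[0,0,0,-0.008,0],[0,0,0,-0.01,0],[0,0,0,-0.012,0],[0,0,0,-0.014,0],[0,0,0,-0.016,0],[0,0,0,-0.018,0],[0,0,0,-0.02,0]]'
```

```text
time_s: 15.45
tcp_pos: [532.7, -50.3, 265.8]
eef_rot: [3.142, -0.0, 2.711]
wrist_force: [-0.6, 0.2, -7.1]
finger_gap: 0.209
finger_force: 45.0
time_s: 16.28
tcp_pos: [532.7, -50.3, 285.9]
eef_rot: [-3.142, 0.0, 2.711]
wrist_force: [-0.4, -0.3, -7.3]
finger_gap: 0.216
finger_force: 45.0
```

```bash
python3 -m inch '[[0,0,0,-0.002,0],[0,0,0,-0.004,0],[0,0,0,-0.006,0],[0,0,0,-0.008,0],[0,0,0,-0.01,0],[0,0,0,-0.012,0],[0,0,0,-0.014,0],[0,0,0,-0.016,0],[0,0,0,-0.018,0],[0,0,0,-0.02,0]]'
python3 -m inch '[[0,0,0,-0.002,0],[0,0,0,-0.004,0],[0,0,0,-0.006,0],[0,0,0,-0.008,0],[0,0,0,-0.01,0],[0,0,0,-0.012,0],[0,0,0,-0.014,0],[0,0,0,-0.016,0],[0,0,0,-0.018,0],[0,0,0,-0.02,0],[0,0,0,-0.022,0],[0,0,0,-0.024,0],[0,0,0,-0.026,0],[0,0,0,-0.028,0],[0,0,0,-0.03,0]]'
```

```text
time_s: 17.12
tcp_pos: [533.1, -50.4, 306.6]
eef_rot: [3.141, 0.002, 2.711]
wrist_force: [0.1, 0.5, -3.5]
finger_gap: 0.208
finger_force: 45.0
time_s: 18.37
tcp_pos: [532.7, -50.3, 335.8]
eef_rot: [-3.142, -0.0, 2.711]
wrist_force: [-0.2, 0.6, -2.4]
finger_gap: 0.213
finger_force: 45.0
```

Piston is free of the bore and hanging (about 2.4 N). Carrying it smoothly to the board.

```bash
python3 -m inch '[[0,0,0.001,0,0],[0,0.0005,0.003,0,0],[0,0.001,0.007,0,0],[0,0.002,0.012,0,0],[0,0.003,0.018,0,0],[0,0.005,0.026,0,0],[0,0.006,0.035,0,0],[0,0.008,0.045,0,0],[0,0.01,0.057,0,0],[0,0.012,0.069,0,0],[0,0.0145,0.082,0,0],[0,0.017,0.095,0,0],[0,0.019,0.109,0,0],[0,0.022,0.123,0,0],[0,0.0245,0.1375,0,0],[0,0.027,0.152,0,0],[0,0.0295,0.166,0,0],[0,0.032,0.18,0,0],[0,0.0345,0.193,0,0],[0,0.037,0.206,0,0]]'
python3 -m inch '[[0,0.002,0.012,0,0],[0,0.004,0.0235,0,0],[0,0.006,0.0335,0,0],[0,0.0075,0.0425,0,0],[0,0.009,0.0505,0,0],[0,0.01,0.057,0,0],[0,0.011,0.062,0,0],[0,0.0115,0.0655,0,0],[0,0.012,0.068,0,0],[0,0.012,0.069,0,0],[0,0.012,0.069,0,0],[0,0.012,0.069,0,0],[0,0.012,0.069,0,0],[0,0.012,0.069,0,0]]'
python3 look.py w4 piston board bail_hinge
python3 - <<'E'
from h import *
o=manip.get_obs();T=o['tcp_pos']; out=[]
for n in ['scene','side']:
    c=imaging.get_calibration(n); im,d=imaging.get_image(n)
    for q in['piston','board']: print(n,q,[(round(r['score'],2),w(c['pose'],r['point']).round(1).tolist()) for r in imaging.mark_of(n,q)[:2]])
    x,y=proj(c,T-[0,0,110]).astype(int); out.append(cv2.resize(im[y-50:y+50,x-50:x+50],(400,400),interpolation=cv2.INTER_CUBIC))
save('c1',np.hstack(out))
E
```

```text
time_s: 20.03
tcp_pos: [585.4, 153.8, 335.6]
eef_rot: [-3.142, -0.0, 2.711]
wrist_force: [1.2, 0.0, -3.5]
finger_gap: 0.212
finger_force: 45.0
time_s: 21.2
tcp_pos: [603.0, 219.7, 335.8]
eef_rot: [-3.142, 0.0, 2.71]
wrist_force: [0.1, 0.1, -3.8]
finger_gap: 0.214
finger_force: 45.0
21.2 [603.00425472 219.73603878 335.754708  ] [-3.14157175e+00  9.93323863e-05  2.71042518e+00] [535. 252. 501.]
piston [(0.97, [595.6, 220.5, 164.0], [317.0, 214.0])]
board [(0.76, [601.2, 217.5, -3.9], [317.0, 196.0])]
bail_hinge [(0.86, [599.2, 225.7, 194.0], [323.0, 222.0]), (0.68, [603.5, 217.9, -3.3], [318.0, 197.0])]
scene piston [(0.8, [599.4, 221.6, 161.3])]
scene board [(0.84, [599.6, 222.6, 3.0]), (0.29, [695.8, -352.7, 1.6])]
side piston [(0.62, [595.3, 224.5, 164.5])]
side board [(0.83, [593.5, 216.6, 0.9])]
```

View pics/c1.png

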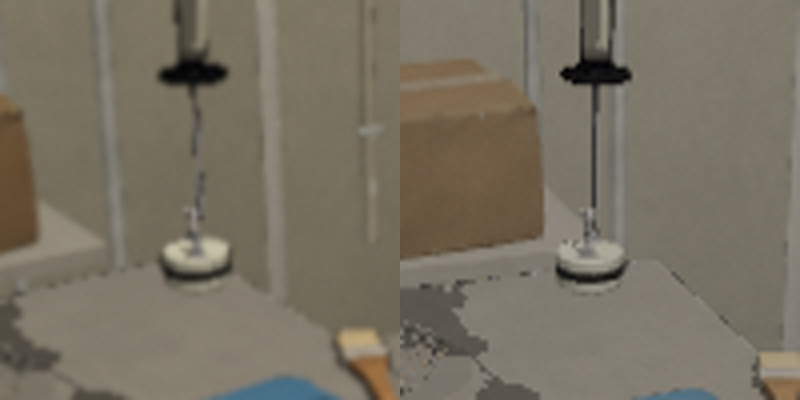

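Both views show the piston hanging level on the hook over the board. Lowering it.

```bash
python3 -m inch '[[0,0,0,0.002,0],[0,0,0,0.006,0],[0,0,0,0.013,0],[0,0,0,0.022,0],[0,0,0,0.032,0],[0,0,0,0.042,0],[0,0,0,0.052,0],[0,0,0,0.062,0],[0,0,0,0.072,0],[0,0,0,0.082,0],[0,0,0,0.092,0],[0,0,0,0.102,0],[0,0,0,0.112,0],[0,0,0,0.121,0],[0,0,0,0.129,0],[0,0,0,0.135,0],[0,0,0,0.139,0],[0,0,0,0.141,0],[0,0,0,0.142,0],[0,0,0,0.142,0]]'
python3 -m inch '[[0,0,0,0.001,0],[0,0,0,0.002,0],[0,0,0,0.003,0],[0,0,0,0.004,0],[0,0,0,0.005,0],[0,0,0,0.006,0],[0,0,0,0.007,0],[0,0,0,0.008,0],[0,0,0,0.009,0],[0,0,0,0.01,0],[0,0,0,0.011,0],[0,0,0,0.012,0],[0,0,0,0.013,0],[0,0,0,0.013,0]]'
```

```text
time_s: 23.37
tcp_pos: [603.2, 220.1, 193.8]
eef_rot: [3.141, 0.0, 2.711]
wrist_force: [-0.5, -0.8, -3.3]
finger_gap: 0.217
finger_force: 45.0
time_s: 24.53
tcp_pos: [603.1, 220.0, 180.8]
eef_rot: [3.141, 0.0, 2.711]
wrist_force: [-0.3, -0.6, -1.4]
finger_gap: 0.213
finger_force: 45.0
```

```bash
python3 -m inch '[[0,0,0,0.002,0],[0,0,0,0.004,0],[0,0,0,0.006,0],[0,0,0,0.008,0],[0,0,0,0.01,0],[0,0,0,0.012,0],[0,0,0,0.014,0],[0,0,0,0.016,0],[0,0,0,0.017,0],[0,0,0,0.017,0]]'
python3 -m inch '[[0,-0.002,0,0,0],[0,-0.005,0,0,0],[0,-0.008,0,0,0],[0,-0.011,0,0,0],[0,-0.014,0,0,0],[0,-0.017,0,0,0],[0,-0.02,0,0,0],[0,-0.023,0,0,0],[0,-0.026,0,0,0],[0,-0.029,0,0,0],[0,-0.033,0,0,0],[0,-0.038,0,0,0],[0,-0.044,0,0,0],[0,-0.05,0,0,0],[0,-0.05,0,0,0],[0,-0.05,0,0,0]]'
python3 look.py w5 piston board
```

```text
time_s: 25.37
tcp_pos: [602.8, 220.0, 163.3]
eef_rot: [-3.141, -0.001, 2.711]
wrist_force: [-0.7, -0.4, -0.8]
finger_gap: 0.21
finger_force: 45.0
time_s: 26.7
tcp_pos: [648.8, 198.8, 163.4]
eef_rot: [-3.142, -0.0, 2.71]
wrist_force: [-0.2, 0.7, -0.4]
finger_gap: 0.215
finger_force: 45.0
26.7 [648.80096064 198.84008043 163.44382996] [-3.14153265e+00 -2.12772200e-04  2.71021167e+00] [581. 231. 329.]
piston [(0.64, [594.4, 220.8, 12.4], [316.0, 163.0])]
board []
```

View pics/w5.png

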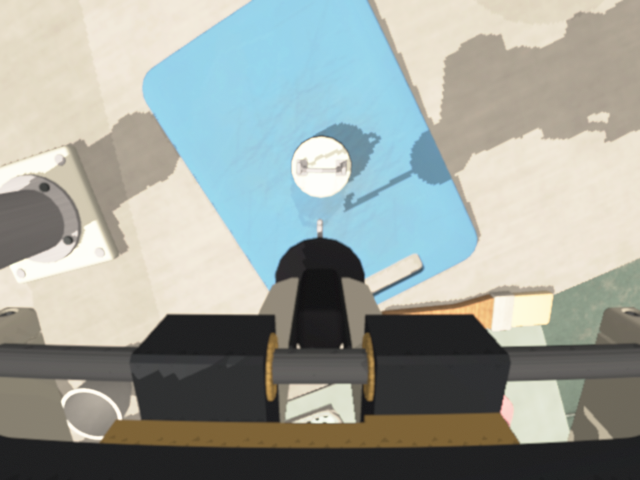

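The picture shows the piston standing on the board at (321,167), and the hook toe at (320,228) is clear of it. Lifting and carrying the hook back.

```bash
python3 -m inch '[[0,-0.005,0,-0.01,0],[0,-0.005,0,-0.035,0],[0,-0.005,0,-0.065,0],[0,-0.005,0,-0.095,0],[0,-0.005,0,-0.125,0],[0,-0.005,0,-0.155,0],[0,-0.005,0,-0.175,0],[0,-0.005,0,-0.177,0],[0,-0.005,0,-0.177,0]]'
python3 -m inch '[[0,-0.002,-0.018,0,0.02],[0,-0.004,-0.046,0,0.05],[0,-0.006,-0.076,0,0.08],[0,-0.008,-0.106,0,0.12],[0,-0.01,-0.136,0,0.15],[0,-0.012,-0.166,0,0.19],[0,-0.014,-0.196,0,0.22],[0,-0.016,-0.226,0,0.26],[0,-0.018,-0.256,0,0.3],[0,-0.02,-0.286,0,0.33],[0,-0.022,-0.316,0,0.37],[0,-0.024,-0.346,0,0.4],[0,-0.026,-0.376,0,0.44],[0,-0.028,-0.406,0,0.47],[0,-0.03,-0.436,0,0.5],[0,-0.031,-0.466,0,0.53],[0,-0.032,-0.494,0,0.56],[0,-0.033,-0.513,0,0.58],[0,-0.0336,-0.5183,0,0.592],[0,-0.0336,-0.5183,0,0.592]]'
python3 -m inch '[[0,0,0,0,0],[0,0,0,0,0],[0,0,0,0,0]]'
python3 look.py w6 hook_stand
python3 - <<'E'
from h import *
o=manip.get_obs(); T=o['tcp_pos'][:2]; yaw=o['eef_rot'][2]
f=np.load('w6.npz'); c=imaging.get_calibration('wrist'); c['pose']=f['pose']
P,u,v=cloud(c,f['d'],np.ones((480,640),bool))
m=(abs(P[:,2]-113)<4)&(np.hypot(P[:,0]-467,P[:,1]+287)<32)
print(m.sum(),'collar pts',P[m].min(0),P[m].max(0),cv2.minEnclosingCircle(P[m][:,:2].astype(np.float32)))
U=np.array([np.cos(yaw),np.sin(yaw)]);V=np.array([-U[1],U[0]])
for lo,hi in((212,222),(222,300)):
    k=(P[:,2]>lo)&(P[:,2]<hi)&(np.hypot(*(P[:,:2]-T).T)<30)
    if k.any(): Q=P[k][:,:2]-T; print(lo,k.sum(),np.percentile(Q@U,[5,50,95]),np.percentile(Q@V,[5,50,95]))
E
```

```text
time_s: 27.6
tcp_pos: [653.3, 197.4, 342.0]
eef_rot: [3.14, 0.003, 2.711]
wrist_force: [-0.1, 0.1, -1.6]
finger_gap: 0.212
finger_force: 45.0
time_s: 29.27
tcp_pos: [465.9, -288.5, 338.2]
eef_rot: [-3.141, -0.004, 2.116]
wrist_force: [-0.7, 0.8, -1.6]
finger_gap: 0.213
finger_force: 45.0
time_s: 29.52
tcp_pos: [467.5, -286.6, 340.4]
eef_rot: [3.141, -0.001, 2.121]
wrist_force: [1.0, -0.1, -0.6]
finger_gap: 0.209
finger_force: 45.0
29.5167 [ 467.51112107 -286.55553833  340.35989538] [ 3.14140822e+00 -6.80553288e-04  2.12085938e+00] [ 429. -221.  506.]
hook_stand [(0.78, [434.2, -416.2, -2.5], [258.0, 256.0]), (0.64, [467.7, -286.2, -0.9], [319.0, 196.0])]
324 collar pts [ 441.97635135 -310.20174596  109.01128074] [ 488.46428998 -261.60291401  115.09862162] ((465.2843017578125, -287.8866271972656), 26.310367584228516)
212 46 [3.17897788 6.14835207 9.35620637] [-3.44341554 -1.28490858  0.87794642]
222 60 [ 2.60487339 10.11939992 14.56854729] [-3.40877433 -1.28650716  0.82098106]
```

```bash
python3 -m inch '[[0,-0.0008,-0.001,0.01,0],[0,-0.0008,-0.001,0.03,0],[0,-0.0008,-0.001,0.055,0],[0,-0.0008,-0.001,0.08,0],[0,-0.0008,-0.001,0.095,0],[0,-0.0008,-0.001,0.1,0],[0,-0.0008,-0.001,0.1,0],[0,-0.0008,-0.001,0.1,0]]'
python3 -m inch '[[0,0,0,0.005,0],[0,0,0,0.015,0],[0,0,0,0.025,0],[0,0,0,0.035,0],[0,0,0,0.045,0],[0,0,0,0.055,0],[0,0,0,0.065,0],[0,0,0,0.075,0],[0,0,0,0.085,0],[0,0,0,0.093,0],[0,0,0,0.098,0],[0,0,0,0.1,0],[0,0,0,0.1,0]]'
```

```text
time_s: 30.28
tcp_pos: [466.9, -289.2, 241.1]
eef_rot: [3.141, 0.001, 2.119]
wrist_force: [0.3, 0.1, -0.3]
finger_gap: 0.212
finger_force: 45.0
time_s: 31.37
tcp_pos: [466.5, -289.0, 140.2]
eef_rot: [-3.141, -0.001, 2.119]
wrist_force: [-0.8, 0.5, -1.0]
finger_gap: 0.214
finger_force: 45.0
```

```bash
python3 -m inch '[[0,0.0005,0.0009,0.002,0],[0,0.0005,0.0009,0.004,0],[0,0.0005,0.0009,0.006,0],[0,0.0005,0.0009,0.0075,0],[0,0.0005,0.0009,0.0085,0],[0,0.0005,0.0009,0.009,0],[0,0.0005,0.0009,0.009,0]]'
```

```text
time_s: 31.95
tcp_pos: [467.2, -288.2, 131.7]
eef_rot: [-3.142, 0.0, 2.119]
wrist_force: [-0.3, -0.3, -1.1]
finger_gap: 0.214
finger_force: 45.0
```

```bash
python3 -m inch '[[0,0,0,0.0005,0],[0,0,0,0.001,0],[0,0,0,0.001,0]]'
```

```text
time_s: 32.2
tcp_pos: [467.2, -288.3, 131.6]
eef_rot: [3.142, 0.001, 2.119]
wrist_force: [-1.6, 1.1, 5.5]
finger_gap: 0.213
finger_force: 45.0
```

The guard is on the collar. Releasing and retreating upward.

```bash
python3 -m inch '[[0.3,0,0,0,0],[0.5,0,0,0,0],[0.8,0,0,0,0],[1,0,0,0,0],[1,0,0,0,0],[1,0,0,0,0],[1,0,0,0,0],[1,0,0,0,0],[1,0,0,-0.005,0],[1,0,0,-0.02,0],[1,0,0,-0.04,0],[1,0,0,-0.07,0],[1,0,0,-0.1,0],[1,0,0,-0.13,0],[1,0,0,-0.15,0],[1,0,0,-0.15,0],[1,0,0,-0.15,0],[1,0,0,-0.15,0]]'
python3 - <<'E'
from h import *
out=[]
for n,pts in [('scene',[(467,-287,100),(598,222,20)]),('side',[(467,-287,100),(598,222,20)])]:
    c=imaging.get_calibration(n); im,d=imaging.get_image(n)
    for q in['piston','board','pull_hook','hook_stand']: print(n,q,[(round(r['score'],2),w(c['pose'],r['point']).round(1).tolist()) for r in imaging.mark_of(n,q)[:2]])
    P,u,v=cloud(c,d,np.ones((480,640),bool)); k=(np.hypot(P[:,0]-467,P[:,1]+287)<20)&(P[:,2]>140)&(P[:,2]<185); print('handle top',np.percentile(P[k][:,2],[50,98]),P[k].mean(0),P[k&(P[:,2]>165)].mean(0))
    out.append(np.hstack([cv2.resize(im[y-45:y+45,x-45:x+45],(300,300),interpolation=cv2.INTER_CUBIC) for x,y in [proj(c,p).astype(int) for p in pts]]))
save('fin',np.vstack(out))
E
```

```text
time_s: 33.7
tcp_pos: [466.7, -287.8, 279.8]
eef_rot: [-3.141, -0.001, 2.119]
wrist_force: [0.2, -0.3, -0.7]
finger_gap: 1.002
finger_force: 0.0
scene piston [(0.51, [598.7, 222.4, 10.1])]
scene board [(0.92, [600.0, 221.4, 1.9])]
scene pull_hook [(0.91, [468.1, -285.2, 114.3])]
scene hook_stand [(0.92, [435.7, -417.5, 4.3]), (0.84, [465.6, -288.6, 5.0])]
handle top [161.85946705 175.05728149] [ 463.72308119 -292.58763583  160.64438509] [ 464.75729302 -290.85681069  171.87300905]
side piston [(0.6, [598.0, 224.9, 9.5])]
side board [(0.97, [593.4, 220.3, 0.4])]
side pull_hook []
side hook_stand [(0.92, [436.4, -412.3, 2.3]), (0.62, [461.2, -287.2, 1.6])]
handle top [160.69940777 174.06583063] [ 461.97553183 -293.12289295  159.79474453] [ 462.68699762 -290.89810974  170.8047977 ]
```

View pics/fin.png

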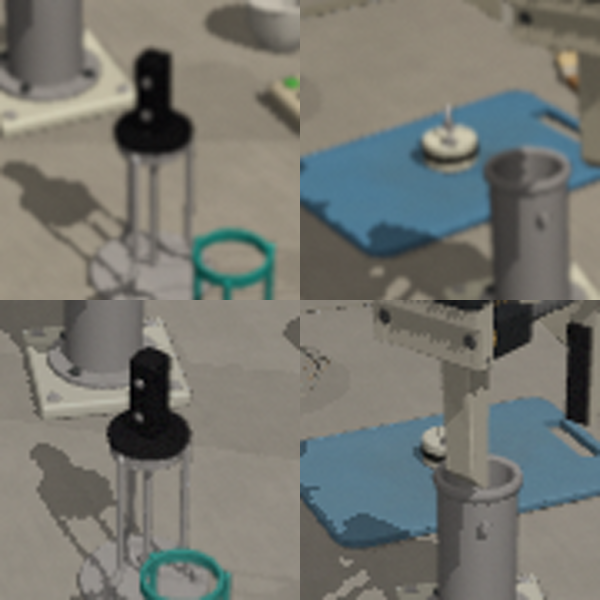

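The hook hangs upright in the grey stand, the piston stands on the board, and the gripper is clear.

```bash
python3 -m inch '[[1,0,0,0,0],[1,0,0,0,0],[1,0,0,0,0]]' | head -1; python3 -c "
from plant import manip
print(manip.finish_job())"
```

```text
time_s: 34.45
the job is handed in; nothing more can be done
None
```

The job is handed in at about 34 s: the piston was drawn at roughly 7–8 N and stands upright near the middle of the chopping board, and the hook hangs back in the grey stand; the hand-in returned no verdict.

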